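Put the two corner gauges away in their tray

TASK

Put both L-shaped metal corner gauges away in the shallow wooden tray, handle bars up. They only go in interlocked, each with its foot beside the end of the other's leg, so turn them as needed until both lie flat on the tray's floor.

Things in the scene. Friction and masses are not known exactly. Their poses are not given: they have to be found in the camera images.
- tray: Shallow open wooden tray, fixed to the bench. Origin: centre of its underside; x along its long side, z up. Inside 189 (x) x 99 (y) mm, walls 8 mm thick, floor's upper face 5 mm and rim 16 mm above the underside; inner rim bevelled 4 mm. The plates interlocked make 180 x 90 mm: one with its x along the tray's x, the other turned half round; either of the two may lie at either end.
- long_gauge_bar (a point): Centre of the wooden lifting bar (36 x, 12 y, 34 z mm) on the longer grey L-shaped metal plate (8 mm thick, 200 g), near its balance point, 25 mm above the plate's underside. x along the plate's long leg, z up. From this point the leg spans x -56 to 84, y -35 to 10 mm; the foot x -56 to 14, y on up to 55 mm (plate 140 x 90, leg 45 wide, foot 70 wide). Lower edges chamfered 2.5 mm.
- short_gauge_bar (a point): Centre of the wooden lifting bar (36 x, 12 y, 34 z mm) on the shorter grey L-shaped metal plate (8 mm thick, 150 g), near its balance point, 25 mm above the plate's underside. x along the plate's long leg, z up. From this point the leg spans x -45 to 65, y -33 to 12 mm; the foot x -45 to -5, y on up to 57 mm (plate 110 x 90, leg 45 wide, foot 40 wide). Lower edges chamfered 2.5 mm.

How it is judged:
At the end, for the whole second after the job is handed in: Both L-plates lie inside the tray, bars up, flat on its floor (underside within 2.5 mm of the floor, tilt under 2 degrees), at rest (z of long_gauge_bar in the frame of tray between 0.027 and 0.0325 m and angle between each of long_gauge_bar, short_gauge_bar's own z axis and vertical below 0.035 rad and x of long_gauge_bar in the frame of tray between -0.08 and 0.08 m and y of long_gauge_bar in the frame of tray between -0.04 and 0.04 m and linear speed of each of long_gauge, short_gauge below 0.01 m/s and z of short_gauge_bar in the frame of tray between 0.027 and 0.0325 m and x of short_gauge_bar in the frame of tray between -0.08 and 0.08 m and y of short_gauge_bar in the frame of tray between -0.04 and 0.04 m); the robot touches nothing.
It also fails if it takes over 58 s, if anything falls off the work surface, if the arm or the gripper's body presses on something with over 40 N, if the wrist force passes 120 N, or if a joint passes its speed limit or range.

ROBOT

A 7-joint arm with a two-finger parallel gripper is mounted at the origin on a cart in front of the work surface, level with it; the furniture and walls round the work are solid. World frame = base frame: x ahead of the robot, y to its left, z up, the work surface at z = 0. Lengths are in m, angles in rad, forces in N, time in s.
With the tool pointing down it reaches from about 0.35 to 0.9 m from the base axis. Payload 8.1 kg.
Tool frame: the origin (TCP) lies on the centre line of the jaws, within the pads' length; the fingertips stand 8 mm ahead of it and the grasp point (between the pads) lies 11 mm behind it; x points along the fingers, y is the direction in which the jaws open and shut, and the axes are right-handed (so a half turn about x gives the same grasp; the last joint's range is limited). The gripper opens to 85 mm and grips with 20 to 120 N. Pads are 22 mm wide; open, the fingers measure 114 mm over their backs; the gripper's body (76 mm by 85 mm) begins 54 mm behind the grasp point. The pads swing forward as they close: fully open they stand 13 mm farther back than shut.
Start: joints at [-1.376, 0.434, 0.025, 1.573, -0.012, 1.134, -0.075], TCP at [0.183, 0.597, 0.239] pointing down, gripper open.
Joint ranges: [-2.62, 2.62], [-0.44, 2.09], [-1.27, 1.32], [0.08, 2.57], [-1.32, 4.46], [0.12, 2], [-2.74, 2.74]. Speed limits (rad/s): [2.22, 2.22, 3.01, 3.01, 3.14, 3.14, 3.14].

INTERFACE

Orientations are given as [roll, pitch, yaw] about the fixed x, y, z axes, in that order (R = Rz(yaw) Ry(pitch) Rx(roll)).
In Python, from bench import arm, get_image, calibration, recognise, regions_of gives the robot as it stands. The module is installed in compiled form; this text tells all that it offers.
- The arm moves only by the tool apply_moves, never from a script. Its argument "rows" is a list of rows, each an object of numbers: "x", "y", "z": the shift along the tool's x, y, z in mm; "ax", "ay", "az": the turn, a rotation vector about the tool's x, y, z in rad; "grip": the opening, from -1 (shut) to 1 (fully open), so that 0 is half open. A call has exactly 5 rows; each row shifts and turns the commanded pose from where the row before left it, along the tool's axes as they then stand; what a row does not reach is not made up. A row lasts 1/8 s, in which the tool goes at most 62.5 mm and 10.7 degrees, less where a joint would pass 70% of its speed; a pose out of reach is approached as far as the arm can. A call with a gripper value outside its range is refused whole. The fingers move at their own pace and stop on an object; "grip_force" is the grip in N (left out, the last holds). Time passes only in rows, so rows that do not move let the fingers close, or fill a call up. It gives the time, the measured TCP pose, the force and the opening at its end, in the units of the state.
- arm.observe(): the state, without advancing time (a new reading comes with each control period).
- get_image(name): name is "scene" or "top" or "wrist"; returns the picture (420x560x3 uint8, blue, green, red); there is no depth.
- calibration(name): a dict with "mtx" (3x3 intrinsics, pixels), "R" (3x3) and "t" (3): a world point X has camera coordinates R X + t. Camera axes: x right, y down, z forward; pixel columns grow to the right and rows downward; lengths in m; the calibration is good to about 2 mm. A picture is of the moment at which its call begins: read the wrist's pose just before it. calibration takes no time and is no camera call; for the wrist camera it gives the pose at the moment of the call.
- arm.hand_in(): hands the job in, once; it reports no verdict.
Trained networks look in the newest picture that a camera, given by its name, has taken for a name from the list of things; names that differ only in an ending like _2 or _b are one class to them, and where a whole thing is asked for, a point or a joint stands for the part that bears it (a point fixed in the world has none). Each returns a list of dicts, best first, with "confidence" (0 to 1); they miss things now and then, are a little off and sometimes report something else, mostly with a low value. They report only what shows in the picture. A call takes as long as a camera call.
- recognise(query, camera): "at" ([column, row] in pixels, amid what is visible of it).
- regions_of(query, camera): "mask" (420x560 bool, what is visible of it) and "at" ([column, row] in pixels, amid what is visible of it).
The state is a dict: "time": time; "qpos": joint angles; "joint_velocities": joint speeds; "joint_torque": joint torques, N m; "ee_pos": TCP position; "tcp_rot": TCP orientation; "wrist_force": force on the tool from outside, world axes, zero at the start; "moment": the same for the moment, N m; "gripper_width": finger opening in m.
Only numpy, scipy, OpenCV 4.12 (cv2) and the standard library are available. Lean on these libraries where they do the work, as an engineer would, in place of code of your own. Each camera call takes 0.05 s, during which the arm holds its last target.

## Working session

There is one attempt and no reset: what is moved stays moved. The work goes in short steps, Python scripts to look and compute and a tool call to move; the robot and the scene stay as the last step left them, time stands still between calls to the robot, and variables do not carry over. Pictures are saved under pics/ and viewed, and the job is handed in when it is done.

Besides the shell and the picture viewer there is one more tool, called after ">>>" by a JSON object that holds its "op" and its "data". apply_moves: Moves the arm, as the interface text tells. Its arguments: {"type":"object","properties":{"rows":{"type":"array","items":{"type":"object","properties":{"x":{"type":"number"},"y":{"type":"number"},"z":{"type":"number"},"ax":{"type":"number"},"ay":{"type":"number"},"az":{"type":"number"},"grip":{"type":"number"}}}},"grip_force":{"type":"number"}},"required":["rows"]}

```bash
mkdir -p pics; ls; cat > h.py <<'E'
import numpy as np, cv2
from bench import arm,get_image,calibration,recognise,regions_of
def ray(cam,uv,z,c=None):
    c=c or calibration(cam); K,R,t=map(np.array,(c['mtx'],c['R'],c['t']))
    d=R.T@np.linalg.inv(K)@np.array([uv[0],uv[1],1.]); o=-R.T@t
    return o+d*(z-o[2])/d[2]
def proj(cam,X,c=None):
    c=c or calibration(cam); K,R,t=map(np.array,(c['mtx'],c['R'],c['t']))
    p=(np.atleast_2d(X)@R.T+t)@K.T; return p[:,:2]/p[:,2:]
E
python3 - <<'E'
from h import *
s=arm.observe(); print(s)
for n in('top','scene','wrist'):
    cv2.imwrite(f'pics/{n}0.png',get_image(n)); 
    c=calibration(n);print(n,-np.array(c['R']).T@np.array(c['t']))
for n in('top','scene'):
  for q in('tray','long_gauge_bar','short_gauge_bar'):
    print(n,q,[(r['at'],round(r['confidence'],2),int(r['mask'].sum())) for r in regions_of(q,n)])
E
```

```text
pics
{'time': 0.0, 'qpos': array([-1.37561938,  0.43523886,  0.02494256,  1.57409833, -0.01162016,
        1.13400093, -0.07509476]), 'joint_velocities': array([ 0.00053921, -0.00099457, -0.00036095, -0.00043618, -0.00121243,
       -0.00147008,  0.00135601]), 'joint_torque': array([ 3.76588275e-05, -6.70461130e+01,  1.02487843e+00, -3.16211486e+01,
        1.54659140e-02,  1.25024145e-02,  3.96160613e-05]), 'ee_pos': array([0.18325699, 0.59701013, 0.23851526]), 'tcp_rot': array([-1.49925194,  1.56919569, -1.79707442]), 'wrist_force': array([-0.24834111, -0.57612304, -0.75891765]), 'moment': array([ 0.00221776,  0.00858739, -0.01883106]), 'gripper_width': 0.0849364758903061}
top [ 0.27380577 -0.01721499  1.06331782]
scene [-0.21663931 -0.71922915  1.11009954]
wrist [0.10981674 0.62122701 0.37250775]
top tray [([276.0, 196.9], 0.85, 4886)]
top long_gauge_bar [([414.1, 199.4], 0.94, 2077)]
top short_gauge_bar [([129.8, 196.3], 0.83, 1412)]
scene tray [([281.4, 217.7], 0.94, 2420)]
scene long_gauge_bar [([365.5, 274.8], 0.98, 1280)]
scene short_gauge_bar [([213.8, 165.8], 0.84, 481)]
```

View pics/top0.png

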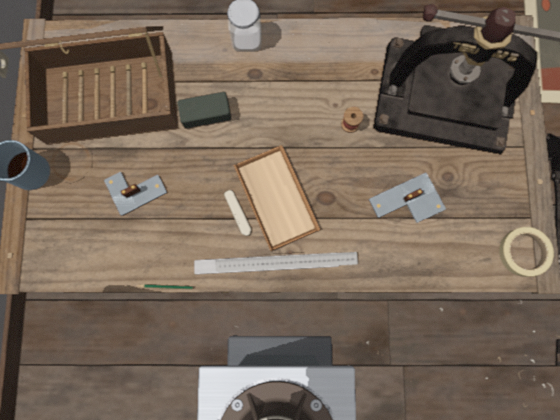

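View pics/scene0.png

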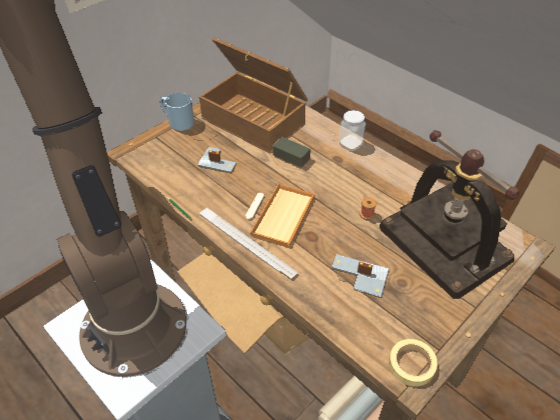

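View pics/wrist0.png

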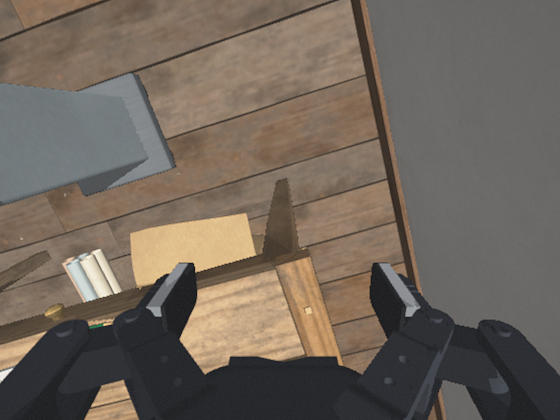

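```bash
cat > fit.py <<'E'
from h import *
from scipy.optimize import minimize
def prism(poly,z0,z1,off=(0,0)):
    p=np.array(poly,float); return [np.c_[p,np.full(len(p),z)] for z in(z0,z1)]
def rect(x0,x1,y0,y1): return [(x0,y0),(x1,y0),(x1,y1),(x0,y1)]
LONG=[(prism([(-56,-35),(84,-35),(84,10),(14,10),(14,55),(-56,55)],-25,-17)),(prism(rect(-18,18,-6,6),-17,17))]
SHORT=[(prism([(-45,-33),(65,-33),(65,12),(-5,12),(-5,57),(-45,57)],-25,-17)),(prism(rect(-18,18,-6,6),-17,17))]
TRAY=[prism(rect(-102.5,102.5,-57.5,57.5),0,16)]
M={'long_gauge_bar':(LONG,.025),'short_gauge_bar':(SHORT,.025),'tray':(TRAY,0.)}
S=4
def render(model,z,p,c,S=S):
    im=np.zeros((420*S,560*S),np.uint8); cc,ss=np.cos(p[2]),np.sin(p[2])
    Rz=np.array([[cc,-ss,0],[ss,cc,0],[0,0,1]])
    for lo,hi in model:
        q=[(proj(None,(f/1000)@Rz.T+[p[0],p[1],z],c)+.5)*S-.5 for f in(lo,hi)]
        q=[np.round(np.clip(a,-1e4,1e4)*16).astype(np.int32) for a in q]; n=len(lo)
        for a in q: cv2.fillPoly(im,[a],1,shift=4)
        for i in range(n):
            j=(i+1)%n; cv2.fillPoly(im,[np.array([q[0][i],q[0][j],q[1][j],q[1][i]])],1,shift=4)
    return im
def fit(name,obs,inits,z=None,S=S):
    """obs: list of (mask,calib)"""
    m,z0=M[name]; z=z0 if z is None else z
    big=[(cv2.resize(o.astype(np.uint8)*255,None,fx=S,fy=S,interpolation=cv2.INTER_LINEAR)>127,c) for o,c in obs]
    def cost(v):
        p=[v[0]/1000,v[1]/1000,v[2]/100]; e=0
        for b,c in big:
            r=render(m,z,p,c,S)>0; e+=1-(r&b).sum()/max(1,(r|b).sum())
        return e
    best=None
    for p in inits:
        v=np.array([p[0]*1000,p[1]*1000,p[2]*100])
        r=minimize(cost,v,method='Nelder-Mead',options=dict(initial_simplex=np.vstack([v,v+[8,0,0],v+[0,8,0],v+[0,0,15]]),xatol=.05,fatol=1e-5,maxiter=150))
        if best is None or r.fun<best.fun: best=r
    v=best.x; return np.array([v[0]/1000,v[1]/1000,v[2]/100]),best.fun
E
cat > a.py <<'E'
from fit import *
out={}
cal={n:calibration(n) for n in('top','scene')}
for q in M:
    r={n:regions_of(q,n)[0] for n in('top','scene')}
    x=ray('top',r['top']['at'],.01)
    ini=[(x[0],x[1],a) for a in np.arange(0,2*np.pi if q!='tray' else np.pi,np.pi/4)]
    p,e=fit(q,[(r['top']['mask'],cal['top'])],ini,S=2)
    a=fit(q,[(r['top']['mask'],cal['top'])],[p])
    b=fit(q,[(r['scene']['mask'],cal['scene'])],[p])
    c=fit(q,[(r[n]['mask'],cal[n]) for n in r],[p])
    print(q,*[(np.round(k[0],4),round(k[1],3)) for k in(a,b,c)]); out[q]=c[0]
np.savez('coarse.npz',**out)
E
python3 a.py
```

```text
long_gauge_bar (array([ 0.506 , -0.2916,  2.0067]), np.float64(0.034)) (array([ 0.5022, -0.2918,  2.0003]), np.float64(0.048)) (array([ 0.5046, -0.292 ,  1.9877]), np.float64(0.121))
short_gauge_bar (array([0.5168, 0.3133, 5.2109]), np.float64(0.06)) (array([0.5136, 0.3149, 5.187 ]), np.float64(0.158)) (array([0.516 , 0.3132, 5.2036]), np.float64(0.233))
tray (array([5.0570e-01, 3.0000e-04, 3.5511e+00]), np.float64(0.035)) (array([ 5.023e-01, -2.100e-03,  3.541e+00]), np.float64(0.022)) (array([ 5.0380e-01, -9.0000e-04,  3.5503e+00]), np.float64(0.074))
```

```bash
python3 - <<'E'
from h import *
from scipy.spatial.transform import Rotation as Ro
s=arm.observe();R=Ro.from_euler('xyz',s['tcp_rot']).as_matrix();print(s['time']);print(R.round(3))
az=np.degrees(np.arctan2(.597,.183)); print('az',az,'psi_y',np.degrees(np.arctan2(R[1,1],R[0,1])))
E
```

```text
0.75
[[ 0.     0.294  0.956]
 [ 0.     0.956 -0.294]
 [-1.     0.     0.   ]]
az 72.95798712921632 psi_y 72.93168538633289
```

```bash
cat > mv.py <<'E'
from h import *
from scipy.spatial.transform import Rotation as Ro
def state():
    s=arm.observe(); R=Ro.from_euler('xyz',s['tcp_rot']).as_matrix()
    return s,R
def rows(tgt,psi,n,start=None,lift=False):
    """rows to reach tgt (m), psi (deg) in n rows, tool pointed straight down"""
    s,R=state(); p=np.array(s['ee_pos']) if start is None else np.array(start)
    a=np.radians(psi); c,q=np.cos(a),np.sin(a)
    Rt=np.array([[0,c,q],[0,q,-c],[-1,0,0]])
    rv=Ro.from_matrix(R.T@Rt).as_rotvec()/n
    print('t',round(s['time'],2),'rot',rv.round(4),'F',np.round(s['wrist_force'],1),'w',round(s['gripper_width'],4),'psi',np.degrees(np.arctan2(R[1,1],R[0,1])).round(2),'p',np.round(p,4),'q7',s['qpos'].round(2))
    dR=Ro.from_rotvec(rv.round(3)).as_matrix(); d=(np.array(tgt)-p)
    for i in range(n):
        dl=R.T@(d/n)*1000; print([float(v) for v in dl.round(1)]); R=R@dR
E
python3 - <<'E'
from mv import *
rows((.516,.313,.20),28.3,10)
E
```

```text
t 0.75 rot [ 0.0779  0.     -0.    ] F [ 0.6  0.3 -0.4] w 0.0853 psi 72.93 p [0.1834 0.5975 0.2393] q7 [-1.38  0.43  0.03  1.57 -0.01  1.13 -0.08]
[3.9, -17.4, 40.1]
[3.9, -14.3, 41.4]
[3.9, -11.0, 42.4]
[3.9, -7.7, 43.1]
[3.9, -4.3, 43.6]
[3.9, -0.9, 43.8]
[3.9, 2.5, 43.7]
[3.9, 5.9, 43.4]
[3.9, 9.3, 42.8]
[3.9, 12.6, 41.9]
```

>>> {"op": "apply_moves", "data": {"rows": [{"x": 4,"y": -17.4,"z": 40,"ax": 0.078,"grip": 1},{"x": 4,"y": -14,"z": 41.4,"ax": 0.078,"grip": 1},{"x": 4,"y": -11,"z": 42.4,"ax": 0.078,"grip": 1},{"x": 4,"y": -8,"z": 43,"ax": 0.078,"grip": 1},{"x": 4,"y": -4.3,"z": 43.6,"ax": 0.078,"grip": 1}]}}

```text
schema error: expected keys x, y, z, ax, ay, az, grip
```

>>> {"op": "apply_moves", "data": {"rows": [{"x": 4,"y": -1,"z": 43.8,"ax": 0.078,"grip": 1},{"x": 4,"y": 2.5,"z": 43.7,"ax": 0.078,"grip": 1},{"x": 4,"y": 6,"z": 43.4,"ax": 0.078,"grip": 1},{"x": 4,"y": 9.3,"z": 42.8,"ax": 0.078,"grip": 1},{"x": 4,"y": 12.6,"z": 42,"ax": 0.078,"grip": 1}]}}

```text
schema error: expected keys x, y, z, ax, ay, az, grip
```

```bash
python3 - <<'E'
from mv import *
rows((.516,.313,.10),28.3,5)
cv2.imwrite('pics/w1.png',get_image('wrist'))
E
```

```text
t 0.75 rot [ 0.1558  0.     -0.    ] F [ 0.6  0.3 -0.4] w 0.0853 psi 72.93 p [0.1834 0.5975 0.2393] q7 [-1.38  0.43  0.03  1.57 -0.01  1.13 -0.08]
[27.9, -34.9, 80.3]
[27.9, -22.0, 84.7]
[27.9, -8.5, 87.1]
[27.9, 5.1, 87.4]
[27.9, 18.6, 85.5]
```

View pics/w1.png

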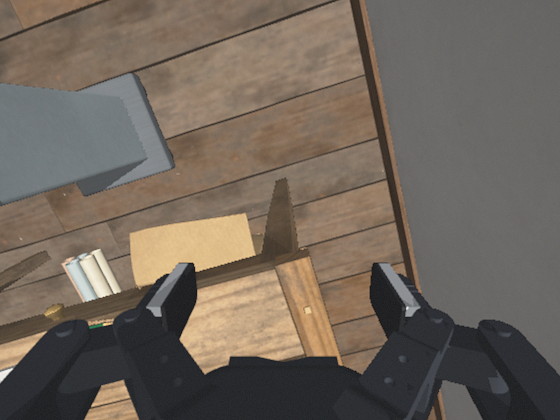

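The first two calls were refused: every row needs all seven keys. The wrist picture is unchanged from the start, showing floor and table edge.

>>> {"op": "apply_moves", "data": {"rows": [{"x": 4,"y": -17.4,"z": 40,"ax": 0.078,"ay": 0,"az": 0,"grip": 1},{"x": 4,"y": -14,"z": 41.4,"ax": 0.078,"ay": 0,"az": 0,"grip": 1},{"x": 4,"y": -11,"z": 42.4,"ax": 0.078,"ay": 0,"az": 0,"grip": 1},{"x": 4,"y": -8,"z": 43,"ax": 0.078,"ay": 0,"az": 0,"grip": 1},{"x": 4,"y": -4.3,"z": 43.6,"ax": 0.078,"ay": 0,"az": 0,"grip": 1}]}}

```text
time: 1.42
ee_pos: [0.3505, 0.4543, 0.2194]
tcp_rot: [1.794, 1.57, 1.104]
wrist_force: [0.5, -0.6, 0.5]
gripper_width: 0.0855
```

>>> {"op": "apply_moves", "data": {"rows": [{"x": 4,"y": -1,"z": 43.8,"ax": 0.078,"ay": 0,"az": 0,"grip": 1},{"x": 4,"y": 2.5,"z": 43.7,"ax": 0.078,"ay": 0,"az": 0,"grip": 1},{"x": 4,"y": 6,"z": 43.4,"ax": 0.078,"ay": 0,"az": 0,"grip": 1},{"x": 4,"y": 9.3,"z": 42.8,"ax": 0.078,"ay": 0,"az": 0,"grip": 1},{"x": 4,"y": 12.6,"z": 42,"ax": 0.078,"ay": 0,"az": 0,"grip": 1}]}}

```text
time: 2.05
ee_pos: [0.5168, 0.3118, 0.1994]
tcp_rot: [1.993, 1.57, 0.913]
wrist_force: [0.1, 0.6, -0.5]
gripper_width: 0.0853
```

```bash
python3 - <<'E'
from mv import *
rows((.516,.313,.10),28.3,5)
cv2.imwrite('pics/w2.png',get_image('wrist'))
E
```

```text
t 2.05 rot [-0.0007 -0.     -0.0001] F [ 0.1  0.6 -0.5] w 0.0853 psi 28.11 p [0.5168 0.3118 0.1994] q7 [-0.84  0.44  0.3   1.7  -0.15  1.03 -0.  ]
[19.9, -0.0, -0.3]
[19.9, -0.0, -0.3]
[19.9, -0.0, -0.3]
[19.9, -0.0, -0.3]
[19.9, -0.0, -0.3]
```

View pics/w2.png

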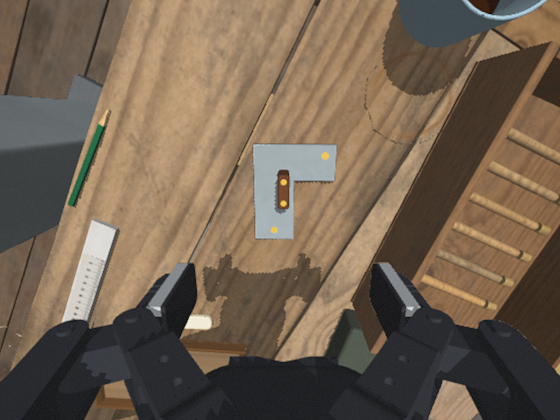

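```bash
cat > wf.py <<'E'
from fit import *
import sys
from mv import rows
def wfit(q,init,z=None,save=None,take=True):
    c=calibration('wrist')
    if take: get_image('wrist')
    r=regions_of(q,'wrist')
    if not r: print('none');return
    r=r[0]; p,e=fit(q,[(r['mask'],c)],[init],z=z)
    print(q,'pos',p[:2].round(4),'yaw',np.degrees(p[2]).round(2),'cost',round(e,3),'conf',round(r['confidence'],2))
    return p
E
python3 - <<'E'
from wf import *
p=wfit('short_gauge_bar',np.load('coarse.npz')['short_gauge_bar'],take=False)
rows((p[0],p[1],.10),np.degrees(p[2])+90-360,5)
E
```

```text
short_gauge_bar pos [0.5203 0.3093] yaw 296.58 cost 0.03 conf 0.7
t 2.15 rot [ 0.0039  0.0007 -0.0001] F [ 0.3 -0.2  1. ] w 0.0854 psi 27.7 p [0.5198 0.3075 0.1992] q7 [-0.84  0.44  0.31  1.7  -0.15  1.03 -0.  ]
[19.8, 0.3, -0.3]
[19.8, 0.3, -0.3]
[19.8, 0.3, -0.3]
[19.8, 0.2, -0.3]
[19.8, 0.2, -0.3]
```

```bash
python3 - <<'E'
from wf import *
p=wfit('short_gauge_bar',np.load('coarse.npz')['short_gauge_bar'])
np.save('short.npy',p)
rows((p[0],p[1],.024),np.degrees(p[2])+90-360,5)
E
```

```text
short_gauge_bar pos [0.5145 0.3159] yaw 298.22 cost 0.033 conf 0.84
t 2.25 rot [-0.0002  0.      0.    ] F [-0.4  1.3  0.1] w 0.0856 psi 28.16 p [0.5162 0.312  0.1992] q7 [-0.84  0.44  0.3   1.7  -0.15  1.03 -0.  ]
[35.0, 0.1, -0.8]
[35.0, 0.1, -0.8]
[35.0, 0.1, -0.8]
[35.0, 0.1, -0.8]
[35.0, 0.1, -0.8]
```

>>> {"op": "apply_moves", "data": {"rows": [{"x": 35,"y": 0,"z": -2,"ax": 0,"ay": 0,"az": 0,"grip": 1},{"x": 35,"y": 0,"z": -2,"ax": 0,"ay": 0,"az": 0,"grip": 1},{"x": 30,"y": 0,"z": 0,"ax": 0,"ay": 0,"az": 0,"grip": 0.5},{"x": 0,"y": 0,"z": 0,"ax": 0,"ay": 0,"az": 0,"grip": 0.0},{"x": 0,"y": 0,"z": 0,"ax": 0,"ay": 0,"az": 0,"grip": 0}]}}

```text
time: 2.88
ee_pos: [0.514, 0.3173, 0.1005]
tcp_rot: [2.012, 1.569, 0.936]
wrist_force: [0.2, 0.0, 0.5]
gripper_width: 0.0425
```

```bash
python3 - <<'E'
from wf import *
for i in range(3):
    p=wfit('short_gauge_bar',np.load('coarse.npz')['short_gauge_bar'])
    rows((p[0],p[1],.024),np.degrees(p[2])+90-360,2)
np.save('short.npy',p)
cv2.imwrite('pics/w3.png',get_image('wrist'))
E
```

```text
short_gauge_bar pos [0.5153 0.3156] yaw 297.72 cost 0.04 conf 0.56
t 2.98 rot [ 0.0049 -0.0003 -0.0012] F [ 0.5 -0.7  0.8] w 0.0426 psi 28.28 p [0.5145 0.3171 0.1009] q7 [-0.83  0.55  0.27  1.79 -0.19  0.82  0.03]
[38.5, -0.1, 0.9]
[38.5, -0.1, 0.9]
short_gauge_bar pos [0.5153 0.3156] yaw 298.08 cost 0.039 conf 0.71
t 3.08 rot [ 0.0015 -0.0002 -0.0011] F [-0.3 -0.2  0.1] w 0.0426 psi 28.25 p [0.5145 0.3168 0.1006] q7 [-0.83  0.55  0.27  1.79 -0.19  0.82  0.03]
[38.3, -0.0, 0.7]
[38.3, 0.0, 0.7]
short_gauge_bar pos [0.515  0.3159] yaw 297.97 cost 0.025 conf 0.69
t 3.17 rot [ 0.0024 -0.0002 -0.0007] F [ 0.1 -0.8 -0.4] w 0.0427 psi 28.24 p [0.5142 0.3165 0.1002] q7 [-0.82  0.55  0.27  1.79 -0.19  0.82  0.03]
[38.1, 0.1, 0.5]
[38.1, 0.2, 0.5]
```

View pics/w3.png

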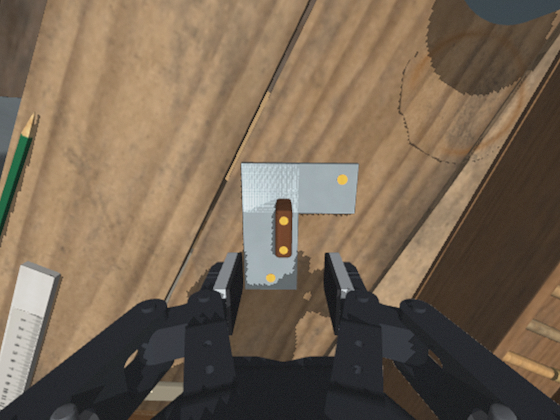

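>>> {"op": "apply_moves", "data": {"rows": [{"x": 25,"y": 0,"z": 1,"ax": 0.003,"ay": 0,"az": 0,"grip": 0},{"x": 25,"y": 0,"z": 0,"ax": 0,"ay": 0,"az": 0,"grip": 0},{"x": 16,"y": 0,"z": 0,"ax": 0,"ay": 0,"az": 0,"grip": 0},{"x": 10,"y": 0,"z": 0,"ax": 0,"ay": 0,"az": 0,"grip": 0},{"x": 0,"y": 0,"z": 0,"ax": 0,"ay": 0,"az": 0,"grip": -0.3}]}}

```text
time: 3.85
ee_pos: [0.5142, 0.3152, 0.023]
tcp_rot: [-1.425, 1.57, -2.506]
wrist_force: [-0.6, -0.7, -0.3]
gripper_width: 0.0297
```

>>> {"op": "apply_moves", "data": {"grip_force": 60, "rows": [{"x": 0,"y": 0,"z": 0,"ax": 0,"ay": 0,"az": 0,"grip": -1},{"x": 0,"y": 0,"z": 0,"ax": 0,"ay": 0,"az": 0,"grip": -1},{"x": 0,"y": 0,"z": 0,"ax": 0,"ay": 0,"az": 0,"grip": -1},{"x": 0,"y": 0,"z": 0,"ax": 0,"ay": 0,"az": 0,"grip": -1},{"x": 0,"y": 0,"z": 0,"ax": 0,"ay": 0,"az": 0,"grip": -1}]}}

```text
time: 4.47
ee_pos: [0.515, 0.3157, 0.0241]
tcp_rot: [1.742, 1.569, 0.662]
wrist_force: [-0.6, -0.2, 6.3]
gripper_width: 0.0109
```

```bash
python3 - <<'E'
from wf import *
rows((.515,.316,.024),28,2)
p=wfit('short_gauge_bar',np.load('short.npy'))
E
```

```text
t 4.47 rot [ 0.0006 -0.0001 -0.0008] F [-0.6 -0.2  6.3] w 0.0109 psi 28.07 p [0.515  0.3157 0.0241] q7 [-0.8   0.65  0.23  1.84 -0.23  0.67  0.06]
[0.1, 0.1, -0.1]
[0.1, 0.1, -0.1]
short_gauge_bar pos [0.5152 0.3152] yaw 298.0 cost 0.233 conf 0.58
```

>>> {"op": "apply_moves", "data": {"rows": [{"x": -15,"y": 0,"z": 0,"ax": 0,"ay": 0,"az": 0,"grip": -1},{"x": -30,"y": 0,"z": 0,"ax": 0,"ay": 0,"az": 0,"grip": -1},{"x": -35,"y": 0,"z": 0,"ax": 0,"ay": 0,"az": 0,"grip": -1},{"x": -35,"y": 0,"z": 0,"ax": 0,"ay": 0,"az": 0,"grip": -1},{"x": -30,"y": 0,"z": 0,"ax": 0,"ay": 0,"az": 0,"grip": -1}]}}

```text
time: 5.2
ee_pos: [0.5143, 0.3153, 0.1705]
tcp_rot: [1.818, 1.57, 0.738]
wrist_force: [0.0, 0.2, -1.3]
gripper_width: 0.0111
```

```bash
python3 - <<'E'
from wf import *
rows((.577,.031,.17),113.4,10)
E
```

```text
t 5.2 rot [-1.489e-01  0.000e+00 -1.000e-04] F [ 0.   0.2 -1.3] w 0.0111 psi 28.07 p [0.5143 0.3153 0.1705] q7 [-0.85  0.47  0.3   1.73 -0.16  0.96  0.  ]
[0.0, -7.8, 28.0]
[0.0, -11.9, 26.6]
[0.0, -15.7, 24.5]
[0.0, -19.2, 21.9]
[0.0, -22.2, 18.8]
[0.0, -24.8, 15.3]
[0.0, -26.8, 11.4]
[0.0, -28.2, 7.3]
[0.0, -28.9, 3.1]
[0.0, -29.1, -1.3]
```

>>> {"op": "apply_moves", "data": {"rows": [{"x": 0,"y": -8,"z": 28,"ax": -0.149,"ay": 0,"az": 0,"grip": -1},{"x": 0,"y": -12,"z": 26.6,"ax": -0.149,"ay": 0,"az": 0,"grip": -1},{"x": 0,"y": -15.7,"z": 24.5,"ax": -0.149,"ay": 0,"az": 0,"grip": -1},{"x": 0,"y": -19,"z": 22,"ax": -0.149,"ay": 0,"az": 0,"grip": -1},{"x": 0,"y": -22,"z": 19,"ax": -0.149,"ay": 0,"az": 0,"grip": -1}]}}

```text
time: 5.82
ee_pos: [0.546, 0.1722, 0.1691]
tcp_rot: [0.009, 1.571, -0.322]
wrist_force: [-0.6, -0.2, -1.6]
gripper_width: 0.0107
```

>>> {"op": "apply_moves", "data": {"rows": [{"x": 0,"y": -25,"z": 15,"ax": -0.149,"ay": 0,"az": 0,"grip": -1},{"x": 0,"y": -27,"z": 11.4,"ax": -0.149,"ay": 0,"az": 0,"grip": -1},{"x": 0,"y": -28,"z": 7,"ax": -0.149,"ay": 0,"az": 0,"grip": -1},{"x": 0,"y": -29,"z": 3,"ax": -0.149,"ay": 0,"az": 0,"grip": -1},{"x": 0,"y": -29,"z": -1,"ax": -0.149,"ay": 0,"az": 0,"grip": -1}]}}

```text
time: 6.45
ee_pos: [0.5767, 0.0299, 0.169]
tcp_rot: [-1.673, 1.57, -1.259]
wrist_force: [0.2, 0.5, -1.1]
gripper_width: 0.0109
```

>>> {"op": "apply_moves", "data": {"rows": [{"x": 0,"y": 0,"z": 0,"ax": 0,"ay": 0,"az": 0,"grip": -1},{"x": 0,"y": 0,"z": 0,"ax": 0,"ay": 0,"az": 0,"grip": -1},{"x": 0,"y": 0,"z": 0,"ax": 0,"ay": 0,"az": 0,"grip": -1},{"x": 0,"y": 0,"z": 0,"ax": 0,"ay": 0,"az": 0,"grip": -1},{"x": 0,"y": 0,"z": 0,"ax": 0,"ay": 0,"az": 0,"grip": -1}]}}

```text
time: 7.08
ee_pos: [0.5767, 0.0316, 0.1683]
tcp_rot: [1.853, 1.571, 2.263]
wrist_force: [0.4, 0.0, -1.6]
gripper_width: 0.0111
```

```bash
python3 - <<'E'
from wf import *
c=calibration('wrist'); im=get_image('wrist'); cv2.imwrite('pics/w4.png',im)
rows((.577,.031,.17),113.4,1)
r=regions_of('tray','wrist')[0]; g=regions_of('short_gauge_bar','wrist')
o=im.copy(); o[r['mask'],2]=255
if g: o[g[0]['mask'],1]=255
cv2.imwrite('pics/w4m.png',o)
p,e=fit('tray',[(r['mask'],c)],[np.load('coarse.npz')['tray']]); print(p,np.degrees(p[2]),e)
E
```

```text
t 7.12 rot [ 0.0012 -0.     -0.    ] F [-0.2  0.6 -0.6] w 0.011 psi 113.47 p [0.5767 0.0315 0.1683] q7 [-0.14  0.43 -0.01  1.78  0.01  0.94  1.83]
[-1.7, -0.5, 0.1]
[ 0.46767489 -0.01369462  3.55097213] 203.45571598266898 0.008367262484815341
```

View pics/w4m.png

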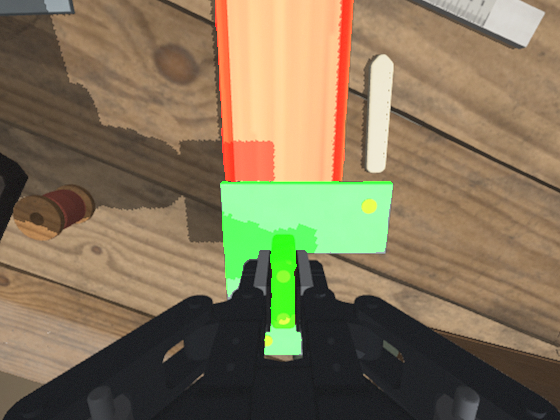

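View pics/w4.png

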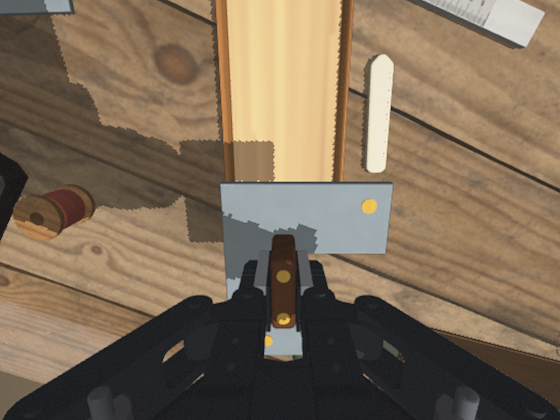

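```bash
python3 - <<'E'
from wf import *
rows((.4665,-.0318,.095),113.45,5)
E
```

```text
t 7.22 rot [ 0. -0. -0.] F [ 0.5  0.8 -1.5] w 0.0113 psi 113.45 p [0.5768 0.0312 0.1683] q7 [-0.14  0.43 -0.01  1.78  0.01  0.94  1.83]
[14.7, -2.8, -25.2]
[14.7, -2.8, -25.2]
[14.7, -2.8, -25.2]
[14.7, -2.8, -25.2]
[14.7, -2.8, -25.2]
```

>>> {"op": "apply_moves", "data": {"rows": [{"x": 10,"y": -3,"z": -26,"ax": 0,"ay": 0,"az": 0,"grip": -1},{"x": 16,"y": -3,"z": -30,"ax": 0,"ay": 0,"az": 0,"grip": -1},{"x": 16,"y": -3,"z": -30,"ax": 0,"ay": 0,"az": 0,"grip": -1},{"x": 16,"y": -3,"z": -26,"ax": 0,"ay": 0,"az": 0,"grip": -1},{"x": 15,"y": -2,"z": -14,"ax": 0,"ay": 0,"az": 0,"grip": -1}]}}

```text
time: 7.85
ee_pos: [0.4655, -0.0327, 0.095]
tcp_rot: [-2.987, 1.57, -2.579]
wrist_force: [-0.1, -0.8, -1.9]
gripper_width: 0.0107
```

>>> {"op": "apply_moves", "data": {"rows": [{"x": 0,"y": 0,"z": 0,"ax": 0,"ay": 0,"az": 0,"grip": -1},{"x": 0,"y": 0,"z": 0,"ax": 0,"ay": 0,"az": 0,"grip": -1},{"x": 0,"y": 0,"z": 0,"ax": 0,"ay": 0,"az": 0,"grip": -1},{"x": 0,"y": 0,"z": 0,"ax": 0,"ay": 0,"az": 0,"grip": -1},{"x": 0,"y": 0,"z": 0,"ax": 0,"ay": 0,"az": 0,"grip": -1}]}}

```text
time: 8.48
ee_pos: [0.467, -0.0317, 0.0955]
tcp_rot: [-0.243, 1.57, 0.166]
wrist_force: [0.8, -0.1, -1.5]
gripper_width: 0.0107
```

```bash
python3 - <<'E'
from wf import *
rows((.4665,-.0318,.095),113.45,1)
c=calibration('wrist'); im=get_image('wrist'); cv2.imwrite('pics/w5.png',im)
r=regions_of('tray','wrist'); g=regions_of('short_gauge_bar','wrist')
np.savez('v5.npz',tm=r[0]['mask'] if r else 0,gm=g[0]['mask'] if g else 0,im=im,**{k:c[k] for k in('mtx','R','t')})
o=im.copy()
if r:o[r[0]['mask'],2]=255
if g:o[g[0]['mask'],1]=255
cv2.imwrite('pics/w5m.png',np.vstack([o])); print(len(r),len(g))
E
```

```text
t 8.47 rot [0.0001 0.0004 0.0001] F [ 0.8 -0.1 -1.5] w 0.0107 psi 113.45 p [ 0.467  -0.0317  0.0955] q7 [-0.03  0.37 -0.02  2.11  0.01  0.66  1.92]
[0.5, 0.1, -0.5]
1 1
```

View pics/w5m.png

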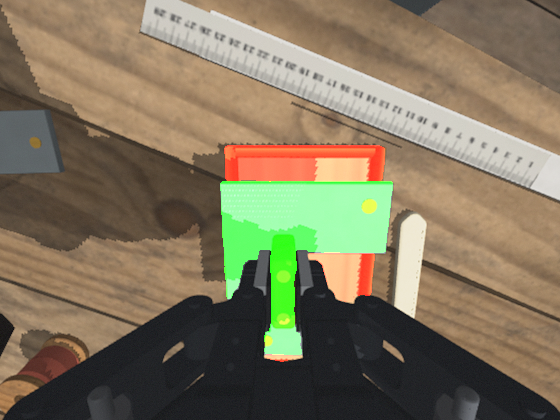

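View pics/w5.png

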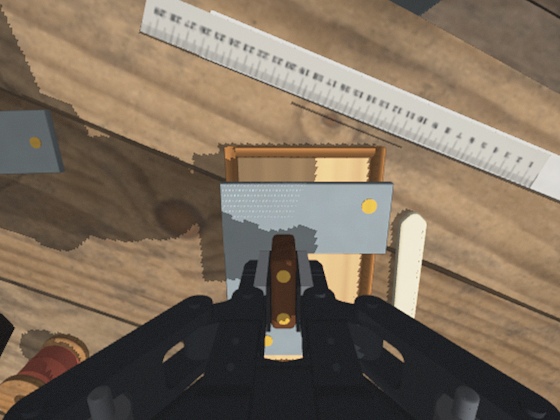

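```bash
sed -i "s/def fit(name,obs,inits,z=None,S=S):/def fit(name,obs,inits,z=None,S=S,valid=None):/; s/    def cost(v):/    V=1 if valid is None else cv2.resize(valid.astype(np.uint8),None,fx=S,fy=S,interpolation=cv2.INTER_NEAREST)>0\n    if valid is not None: big=[(b\&V,c) for b,c in big]\n    def cost(v):/; s/r=render(m,z,p,c,S)>0;/r=render(m,z,p,c,S)>0\n            if valid is not None: r=r\&V\n           /" fit.py
cat > rel.py <<'E'
from fit import *
def rel(f,gname,ztcp,gini,tini,trow,grow,extra=None,gd=None):
    d=np.load(f); c={k:d[k] for k in('mtx','R','t')}
    rr=np.arange(420)[:,None]*np.ones((1,560))
    V=(rr<trow); 
    if extra is not None: V&=extra
    t,e=fit('tray',[(d['tm'],c)],[tini],valid=V)
    g,eg=fit(gname,[(d['gm'],c)],[gini],z=ztcp,valid=rr<grow)
    print('tray',t.round(4),np.degrees(t[2]).round(2),e.round(3),'gauge',g.round(4),np.degrees(g[2]).round(2),eg.round(3))
    a=t[2];R=np.array([[np.cos(a),np.sin(a)],[-np.sin(a),np.cos(a)]])
    print('gauge in tray mm',(R@(g[:2]-t[:2])*1000).round(2),'dyaw',np.degrees(g[2]-t[2]).round(2))
    return t,g
E
python3 - <<'E'
from rel import *
t0=np.load('coarse.npz')['tray']
rel('v5.npz','short_gauge_bar',.0965,(.467,-.0317,np.radians(23.4)),t0,178,235)
E
```

```text
tray [5.0410e-01 2.3000e-03 3.5503e+00] 203.42 0.013 gauge [ 0.4686 -0.0294  0.4101] 23.5 0.014
gauge in tray mm [45.17 15.04] dyaw -179.92
```

>>> {"op": "apply_moves", "data": {"rows": [{"x": 15,"y": 1.5,"z": -1.3,"ax": 0,"ay": 0,"az": 0,"grip": -1},{"x": 18,"y": 0,"z": 0,"ax": 0,"ay": 0,"az": 0,"grip": -1},{"x": 15,"y": 0,"z": 0,"ax": 0,"ay": 0,"az": 0,"grip": -1},{"x": 0,"y": 0,"z": 0,"ax": 0,"ay": 0,"az": 0,"grip": -1},{"x": 0,"y": 0,"z": 0,"ax": 0,"ay": 0,"az": 0,"grip": -1}]}}

```text
time: 9.25
ee_pos: [0.4652, -0.031, 0.0477]
tcp_rot: [-0.275, 1.57, 0.134]
wrist_force: [0.7, 0.9, -1.5]
gripper_width: 0.011
```

```bash
cat > snap.py <<'E'
from wf import *
def snap(f,g,pic):
    rows((.4665,-.0318,.029),113.45,1)
    c=calibration('wrist'); im=get_image('wrist')
    r=regions_of('tray','wrist'); q=regions_of(g,'wrist')
    np.savez(f,tm=r[0]['mask'] if r else 0,gm=q[0]['mask'] if q else 0,im=im,**{k:c[k] for k in('mtx','R','t')})
    o=im.copy()
    if r:o[r[0]['mask'],2]=255
    if q:o[q[0]['mask'],1]=255
    cv2.imwrite(pic+'m.png',o);cv2.imwrite(pic+'.png',im); print(len(r),len(q))
E
python3 - <<'E'
from snap import *
snap('v6.npz','short_gauge_bar','pics/w6')
E
```

```text
t 9.25 rot [-0.0002  0.0004  0.0001] F [ 0.7  0.9 -1.5] w 0.011 psi 113.44 p [ 0.4652 -0.031   0.0477] q7 [-0.03  0.45 -0.02  2.15  0.02  0.54  1.92]
[18.7, -1.2, 0.8]
1 1
```

View pics/w6m.png

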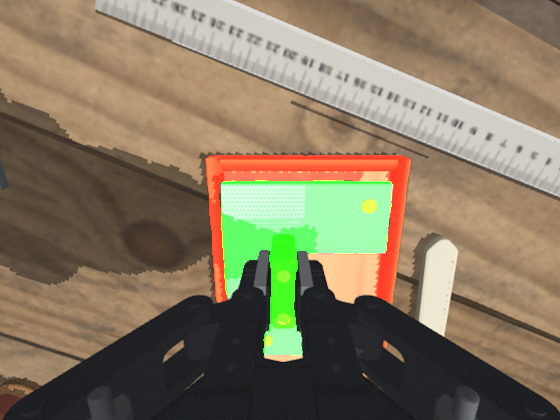

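View pics/w6.png

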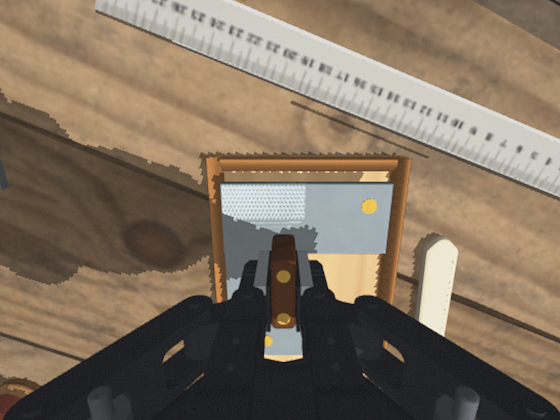

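```bash
python3 - <<'E'
from rel import *
t0=np.load('coarse.npz')['tray']
cc=np.arange(560)[None,:]*np.ones((420,1)); rr=np.arange(420)[:,None]*np.ones((1,560))
for tr,ex in((180,None),(290,(rr<180)|(cc<217)|(cc>396))):
    rel('v6.npz','short_gauge_bar',.0487,(.465,-.031,np.radians(23.4)),t0,tr,235,ex)
E
```

```text
tray [5.042e-01 2.300e-03 3.550e+00] 203.4 0.014 gauge [ 0.4669 -0.0289  0.4095] 23.46 0.016
gauge in tray mm [46.64 13.83] dyaw -179.94
tray [5.0400e-01 2.6000e-03 3.5511e+00] 203.46 0.053 gauge [ 0.4669 -0.0289  0.4095] 23.46 0.016
gauge in tray mm [46.62 14.15] dyaw -180.0
```

>>> {"op": "apply_moves", "data": {"rows": [{"x": 6,"y": 0.4,"z": 0,"ax": 0,"ay": 0,"az": 0,"grip": -1},{"x": 6,"y": 0,"z": 0,"ax": 0,"ay": 0,"az": 0,"grip": -1},{"x": 4.5,"y": 0,"z": 0,"ax": 0,"ay": 0,"az": 0,"grip": -1},{"x": 2,"y": 0,"z": 0,"ax": 0,"ay": 0,"az": 0,"grip": -1},{"x": 0,"y": 0,"z": 0,"ax": 0,"ay": 0,"az": 0,"grip": -1}]}}

```text
time: 10.02
ee_pos: [0.4645, -0.0306, 0.0291]
tcp_rot: [2.684, 1.57, 3.094]
wrist_force: [-2.3, 1.0, 8.8]
gripper_width: 0.011
```

```bash
python3 - <<'E'
from wf import *
rows((.4665,-.0318,.029),113.45,1)
E
```

```text
t 10.03 rot [-0.0002 -0.0005 -0.0002] F [-2.3  1.   8.8] w 0.011 psi 113.44 p [ 0.4645 -0.0306  0.0291] q7 [-0.04  0.49 -0.02  2.16  0.02  0.49  1.91]
[0.1, -1.9, 1.4]
```

>>> {"op": "apply_moves", "data": {"rows": [{"x": 0,"y": 0,"z": 0,"ax": 0,"ay": 0,"az": 0,"grip": -0.4},{"x": 0,"y": 0,"z": 0,"ax": 0,"ay": 0,"az": 0,"grip": -0.2},{"x": 0,"y": 0,"z": 0,"ax": 0,"ay": 0,"az": 0,"grip": -0.2},{"x": -30,"y": 0,"z": 0,"ax": 0,"ay": 0,"az": 0,"grip": -0.2},{"x": -50,"y": 0,"z": 0,"ax": 0,"ay": 0,"az": 0,"grip": 0}]}}

```text
time: 10.65
ee_pos: [0.4636, -0.0307, 0.1085]
tcp_rot: [2.758, 1.567, -3.116]
wrist_force: [1.3, -0.2, -0.0]
gripper_width: 0.0426
```

>>> {"op": "apply_moves", "data": {"rows": [{"x": -40,"y": 0,"z": 0,"ax": 0,"ay": 0,"az": 0,"grip": 0},{"x": 0,"y": 0,"z": 0,"ax": 0,"ay": 0,"az": 0,"grip": 0},{"x": 0,"y": 0,"z": 0,"ax": 0,"ay": 0,"az": 0,"grip": 0},{"x": 0,"y": 0,"z": 0,"ax": 0,"ay": 0,"az": 0,"grip": 0},{"x": 0,"y": 0,"z": 0,"ax": 0,"ay": 0,"az": 0,"grip": 0}]}}

```text
time: 11.28
ee_pos: [0.4643, -0.0307, 0.1479]
tcp_rot: [2.749, 1.569, -3.125]
wrist_force: [0.1, 0.0, -0.6]
gripper_width: 0.0426
```

```bash
python3 - <<'E'
from snap import *
snap('v7.npz','short_gauge_bar','pics/w7')
from rel import *
rel('v7.npz','short_gauge_bar',.030,(.465,-.031,np.radians(23.4)),np.load('coarse.npz')['tray'],290,290,np.load('v7.npz')['tm']|(np.arange(420)[:,None]*np.ones((1,560))<150))
rows((.5,-.292,.15),25,10)
E
```

```text
t 11.28 rot [-0.0002 -0.0017 -0.0007] F [ 0.1  0.  -0.6] w 0.0426 psi 113.44 p [ 0.4643 -0.0307  0.1479] q7 [-0.04  0.29 -0.02  2.06  0.01  0.79  1.92]
[118.9, -2.0, 1.8]
1 0Traceback (most recent call last):
  File "<stdin>", line 4, in <module>
  File "rel.py", line 8, in rel
    g,eg=fit(gname,[(d['gm'],c)],[gini],z=ztcp,valid=rr<grow)
         ~~~^^^^^^^^^^^^^^^^^^^^^^^^^^^^^^^^^^^^^^^^^^^^^^^^^
  File "fit.py", line 24, in fit
    big=[(cv2.resize(o.astype(np.uint8)*255,None,fx=S,fy=S,interpolation=cv2.INTER_LINEAR)>127,c) for o,c in obs]
          ~~~~~~~~~~^^^^^^^^^^^^^^^^^^^^^^^^^^^^^^^^^^^^^^^^^^^^^^^^^^^^^^^^^^^^^^^^^^^^^^
cv2.error: OpenCV(4.12.0) :-1: error: (-5:Bad argument) in function 'resize'
> Overload resolution failed:
>  - src is not a numpy array, neither a scalar
>  - Expected Ptr<cv::UMat> for argument 'src'
```

View pics/w7.png

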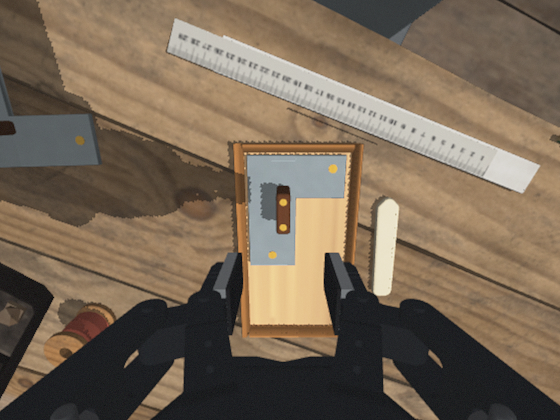

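View pics/w7m.png

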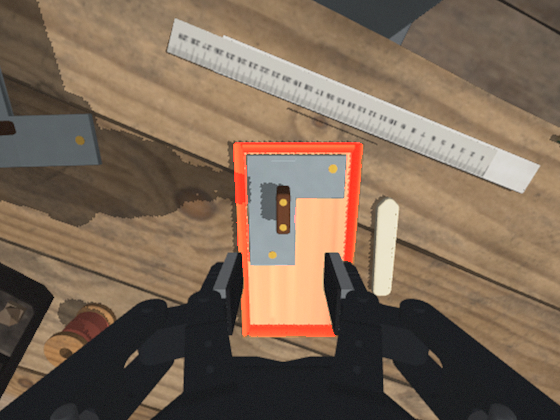

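```bash
python3 - <<'E'
from rel import *
from wf import rows
d=np.load('v7.npz'); c={k:d[k] for k in('mtx','R','t')}
tm=d['tm'].astype(np.uint8); full=np.zeros_like(tm)
cs,_=cv2.findContours(tm,cv2.RETR_EXTERNAL,cv2.CHAIN_APPROX_NONE)
cv2.drawContours(full,[max(cs,key=cv2.contourArea)],-1,1,-1)
gm=cv2.morphologyEx((full>0).astype(np.uint8)&(1-tm),cv2.MORPH_OPEN,np.ones((3,3)))
rr=np.arange(420)[:,None]*np.ones((1,560));cc=np.arange(560)[None,:]*np.ones((420,1))
V=(rr<250)|((cc>245)&(cc<325)&(rr>300))
t,e=fit('tray',[(full>0,c)],[np.load('coarse.npz')['tray']],valid=V)
g,eg=fit('short_gauge_bar',[(gm>0,c)],[(.465,-.031,np.radians(23.4))],z=.030)
a=t[2];R=np.array([[np.cos(a),np.sin(a)],[-np.sin(a),np.cos(a)]])
print(t,np.degrees(t[2]),e,g,np.degrees(g[2]),eg,R@(g[:2]-t[:2])*1000)
rows((.5,-.292,.17),26,10)
E
```

```text
[5.03848367e-01 2.02510869e-03 3.54979527e+00] 203.38828708731015 0.015517575564094055 [ 0.4657525  -0.02873476  0.40761346] 23.354531111536378 0.018363171775763854 [47.17619646 13.10995758]
t 11.43 rot [ 1.526e-01 -1.000e-04  0.000e+00] F [ 0.9 -0.7 -0.6] w 0.0427 psi 113.44 p [ 0.4646 -0.0307  0.1483] q7 [-0.04  0.29 -0.02  2.06  0.01  0.79  1.92]
[-2.2, -25.4, -7.1]
[-2.2, -26.2, -3.2]
[-2.2, -26.4, 0.8]
[-2.2, -25.9, 4.8]
[-2.2, -24.9, 8.7]
[-2.2, -23.3, 12.4]
[-2.2, -21.1, 15.8]
[-2.2, -18.4, 18.9]
[-2.2, -15.4, 21.4]
[-2.2, -11.9, 23.5]
```

>>> {"op": "apply_moves", "data": {"rows": [{"x": -2,"y": -25.4,"z": -7,"ax": 0.153,"ay": 0,"az": 0,"grip": 0},{"x": -2,"y": -26,"z": -3,"ax": 0.153,"ay": 0,"az": 0,"grip": 0},{"x": -2,"y": -26.4,"z": 1,"ax": 0.153,"ay": 0,"az": 0,"grip": 0},{"x": -2,"y": -26,"z": 5,"ax": 0.153,"ay": 0,"az": 0,"grip": 0},{"x": -2,"y": -25,"z": 9,"ax": 0.153,"ay": 0,"az": 0,"grip": 0}]}}

```text
time: 12.05
ee_pos: [0.4834, -0.1622, 0.1587]
tcp_rot: [-3.08, 1.571, 2.842]
wrist_force: [0.4, 0.2, 0.0]
gripper_width: 0.0427
```

>>> {"op": "apply_moves", "data": {"rows": [{"x": -2,"y": -23,"z": 12.4,"ax": 0.153,"ay": 0,"az": 0,"grip": 0},{"x": -2,"y": -21,"z": 16,"ax": 0.153,"ay": 0,"az": 0,"grip": 0},{"x": -2,"y": -18,"z": 19,"ax": 0.153,"ay": 0,"az": 0,"grip": 0},{"x": -2,"y": -15,"z": 21.4,"ax": 0.153,"ay": 0,"az": 0,"grip": 0},{"x": 0,"y": -12,"z": 23.5,"ax": 0.149,"ay": 0,"az": 0,"grip": 0}]}}

```text
time: 12.68
ee_pos: [0.502, -0.292, 0.1667]
tcp_rot: [-2.906, 1.571, 2.256]
wrist_force: [0.3, -0.3, 0.8]
gripper_width: 0.043
```

>>> {"op": "apply_moves", "data": {"rows": [{"x": 35,"y": 0,"z": 0,"ax": 0,"ay": 0,"az": 0,"grip": 0},{"x": 35,"y": 0,"z": 0,"ax": 0,"ay": 0,"az": 0,"grip": 0},{"x": 0,"y": 0,"z": 0,"ax": 0,"ay": 0,"az": 0,"grip": 0},{"x": 0,"y": 0,"z": 0,"ax": 0,"ay": 0,"az": 0,"grip": 0},{"x": 0,"y": 0,"z": 0,"ax": 0,"ay": 0,"az": 0,"grip": 0}]}}

```text
time: 13.3
ee_pos: [0.5027, -0.2917, 0.0983]
tcp_rot: [0.713, 1.568, -0.403]
wrist_force: [-0.1, 0.5, 0.6]
gripper_width: 0.0424
```

```bash
python3 - <<'E'
from wf import *
for i in range(2):
    p=wfit('long_gauge_bar',np.load('coarse.npz')['long_gauge_bar'])
    rows((p[0]-.001,p[1]-.001,.024),np.degrees(p[2])-90,2)
np.save('long.npy',p)
cv2.imwrite('pics/w8.png',get_image('wrist'))
E
```

```text
long_gauge_bar pos [ 0.5035 -0.2888] yaw 114.63 cost 0.059 conf 0.78
t 13.4 rot [ 0.0121  0.0007 -0.0007] F [-0.1 -0.   0.5] w 0.0428 psi 26.01 p [ 0.5025 -0.2915  0.098 ] q7 [ 0.17  0.53  0.38  1.86 -0.27  0.79  1.14]
[37.0, 0.3, -0.8]
[37.0, 0.3, -0.8]
long_gauge_bar pos [ 0.5039 -0.2887] yaw 115.14 cost 0.062 conf 0.85
t 13.5 rot [ 0.0076  0.0004 -0.0005] F [ 0.1 -0.1  0.2] w 0.043 psi 26.01 p [ 0.5023 -0.2913  0.0976] q7 [ 0.17  0.53  0.38  1.86 -0.27  0.79  1.14]
[36.8, 0.6, -0.6]
[36.8, 0.6, -0.6]
```

View pics/w8.png

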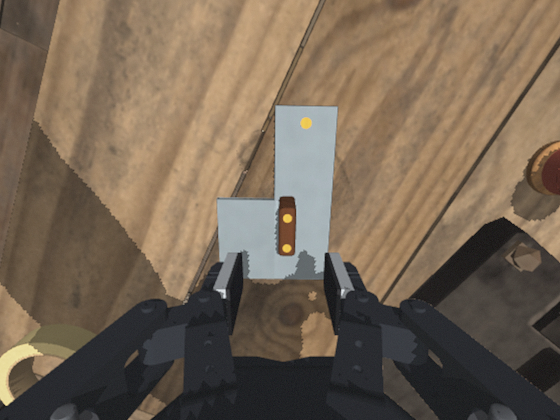

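>>> {"op": "apply_moves", "data": {"rows": [{"x": 25,"y": 2,"z": -1,"ax": 0.01,"ay": 0,"az": 0,"grip": 0},{"x": 25,"y": 0,"z": 0,"ax": 0,"ay": 0,"az": 0,"grip": 0},{"x": 15,"y": 0,"z": 0,"ax": 0,"ay": 0,"az": 0,"grip": 0},{"x": 8.5,"y": 0,"z": 0,"ax": 0,"ay": 0,"az": 0,"grip": 0},{"x": 0,"y": 0,"z": 0,"ax": 0,"ay": 0,"az": 0,"grip": -0.3}]}}

```text
time: 14.18
ee_pos: [0.5031, -0.2895, 0.0232]
tcp_rot: [-2.408, 1.57, 2.748]
wrist_force: [0.5, -0.4, -0.3]
gripper_width: 0.03
```

>>> {"op": "apply_moves", "data": {"grip_force": 60, "rows": [{"x": 0,"y": 0,"z": 0,"ax": 0,"ay": 0,"az": 0,"grip": -1},{"x": 0,"y": 0,"z": 0,"ax": 0,"ay": 0,"az": 0,"grip": -1},{"x": 0,"y": 0,"z": 0,"ax": 0,"ay": 0,"az": 0,"grip": -1},{"x": 0,"y": 0,"z": 0,"ax": 0,"ay": 0,"az": 0,"grip": -1},{"x": 0,"y": 0,"z": 0,"ax": 0,"ay": 0,"az": 0,"grip": -1}]}}

```text
time: 14.8
ee_pos: [0.5037, -0.2898, 0.0241]
tcp_rot: [0.748, 1.569, -0.379]
wrist_force: [-1.4, -0.4, 6.2]
gripper_width: 0.0108
```

>>> {"op": "apply_moves", "data": {"rows": [{"x": -15,"y": 0,"z": 0,"ax": 0,"ay": 0,"az": 0,"grip": -1},{"x": -30,"y": 0,"z": 0,"ax": 0,"ay": 0,"az": 0,"grip": -1},{"x": -35,"y": 0,"z": 0,"ax": 0,"ay": 0,"az": 0,"grip": -1},{"x": -10,"y": 0,"z": 0,"ax": 0,"ay": 0,"az": 0,"grip": -1},{"x": 0,"y": 0,"z": 0,"ax": 0,"ay": 0,"az": 0,"grip": -1}]}}

```text
time: 15.42
ee_pos: [0.5035, -0.2894, 0.1138]
tcp_rot: [0.969, 1.57, -0.158]
wrist_force: [-0.3, -0.4, -1.9]
gripper_width: 0.0108
```

```bash
python3 - <<'E'
from wf import *
c=calibration('wrist'); im=get_image('wrist'); cv2.imwrite('pics/w9.png',im)
g=regions_of('long_gauge_bar','wrist'); gm=g[0]['mask']
V=np.arange(420)[:,None]*np.ones((1,560))<232
s=arm.observe();p0=s['ee_pos']
p,e=fit('long_gauge_bar',[(gm,c)],[(p0[0],p0[1],np.radians(115.3))],z=p0[2]+.001,valid=V)
print(p,np.degrees(p[2]),e)
# short ref: measured minus TCP was (+1.7,+2.2)mm
a=np.radians(203.42);R=np.array([[np.cos(a),-np.sin(a)],[np.sin(a),np.cos(a)]])
t=np.array([.5041,.0023]);print('bar target (cam frame)',t+R@[-.0355,-.0115])
rows((.5+.0,-.05,.11),113.4,10)
E
```

```text
[ 0.50336706 -0.28911814  2.0129031 ] 115.33085245100371 0.01015058319910922
bar target (cam frame) [0.53210448 0.02696271]
t 15.53 rot [-0.1535 -0.0002 -0.    ] F [ 0.8  1.2 -1.2] w 0.0108 psi 25.44 p [ 0.5026 -0.2889  0.1124] q7 [ 0.15  0.52  0.39  1.85 -0.26  0.83  1.12]
[0.3, 10.0, -21.7]
[0.3, 13.2, -19.9]
[0.3, 16.1, -17.6]
[0.3, 18.6, -14.9]
[0.3, 20.7, -11.9]
[0.3, 22.3, -8.6]
[0.3, 23.3, -5.1]
[0.3, 23.9, -1.4]
[0.3, 23.8, 2.3]
[0.3, 23.2, 5.9]
```

View pics/w9.png

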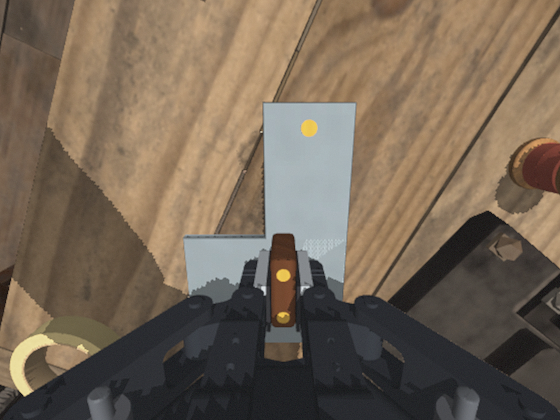

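```bash
python3 - <<'E'
from wf import *
rows((.5305,.0250,.11),113.5,10)
E
```

```text
t 15.53 rot [-0.1537 -0.0002 -0.    ] F [ 0.8  1.2 -1.2] w 0.0108 psi 25.44 p [ 0.5026 -0.2889  0.1124] q7 [ 0.15  0.52  0.39  1.85 -0.26  0.83  1.12]
[0.3, 16.0, -27.1]
[0.3, 20.0, -24.4]
[0.3, 23.5, -21.0]
[0.3, 26.4, -17.2]
[0.3, 28.7, -12.9]
[0.3, 30.4, -8.3]
[0.3, 31.3, -3.6]
[0.3, 31.5, 1.3]
[0.3, 30.9, 6.1]
[0.3, 29.6, 10.7]
```

>>> {"op": "apply_moves", "data": {"rows": [{"x": 0,"y": 16,"z": -27,"ax": -0.154,"ay": 0,"az": 0,"grip": -1},{"x": 0,"y": 20,"z": -24.4,"ax": -0.154,"ay": 0,"az": 0,"grip": -1},{"x": 0,"y": 23.5,"z": -21,"ax": -0.154,"ay": 0,"az": 0,"grip": -1},{"x": 0,"y": 26.4,"z": -17,"ax": -0.154,"ay": 0,"az": 0,"grip": -1},{"x": 0,"y": 28.7,"z": -13,"ax": -0.154,"ay": 0,"az": 0,"grip": -1}]}}

```text
time: 16.15
ee_pos: [0.5164, -0.1315, 0.112]
tcp_rot: [-2.984, 1.568, 2.948]
wrist_force: [0.5, 0.6, -2.1]
gripper_width: 0.0108
```

>>> {"op": "apply_moves", "data": {"rows": [{"x": 0,"y": 30.4,"z": -8,"ax": -0.154,"ay": 0,"az": 0,"grip": -1},{"x": 0,"y": 31.3,"z": -3.6,"ax": -0.154,"ay": 0,"az": 0,"grip": -1},{"x": 0,"y": 31.5,"z": 1,"ax": -0.154,"ay": 0,"az": 0,"grip": -1},{"x": 0,"y": 31,"z": 6,"ax": -0.154,"ay": 0,"az": 0,"grip": -1},{"x": 0,"y": 29.6,"z": 11,"ax": -0.151,"ay": 0,"az": 0,"grip": -1}]}}

```text
time: 16.77
ee_pos: [0.5306, 0.0252, 0.112]
tcp_rot: [2.722, 1.568, 3.137]
wrist_force: [0.0, 1.0, -2.7]
gripper_width: 0.0109
```

>>> {"op": "apply_moves", "data": {"rows": [{"x": 10,"y": 0,"z": 0,"ax": 0,"ay": 0,"az": 0,"grip": -1},{"x": 8,"y": 0,"z": 0,"ax": 0,"ay": 0,"az": 0,"grip": -1},{"x": 0,"y": 0,"z": 0,"ax": 0,"ay": 0,"az": 0,"grip": -1},{"x": 0,"y": 0,"z": 0,"ax": 0,"ay": 0,"az": 0,"grip": -1},{"x": 0,"y": 0,"z": 0,"ax": 0,"ay": 0,"az": 0,"grip": -1}]}}

```text
time: 17.4
ee_pos: [0.5317, 0.0238, 0.0955]
tcp_rot: [-0.527, 1.57, -0.118]
wrist_force: [-0.2, -0.0, -1.8]
gripper_width: 0.0107
```

```bash
python3 - <<'E'
from snap import *
rows((.5305,.0250,.06),113.5,3)
snap('v10.npz','long_gauge_bar','pics/w10')
E
```

```text
t 17.4 rot [-0.0003  0.0001  0.0001] F [-0.2 -0.  -1.8] w 0.0107 psi 113.44 p [0.5317 0.0238 0.0955] q7 [-0.11  0.46 -0.04  1.96  0.03  0.73  1.81]
[11.8, 0.5, -0.2]
[11.8, 0.5, -0.2]
[11.8, 0.5, -0.2]
t 17.4 rot [-0.0001  0.0004  0.0002] F [-0.2 -0.  -1.8] w 0.0107 psi 113.44 p [0.5317 0.0238 0.0955] q7 [-0.11  0.46 -0.04  1.96  0.03  0.73  1.81]
[66.5, -25.1, -81.9]
2 1
```

View pics/w10m.png

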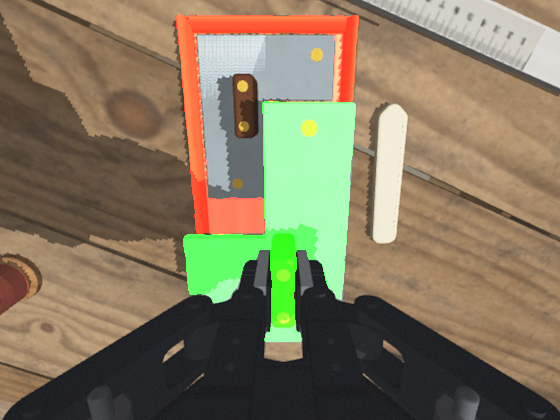

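View pics/w10.png

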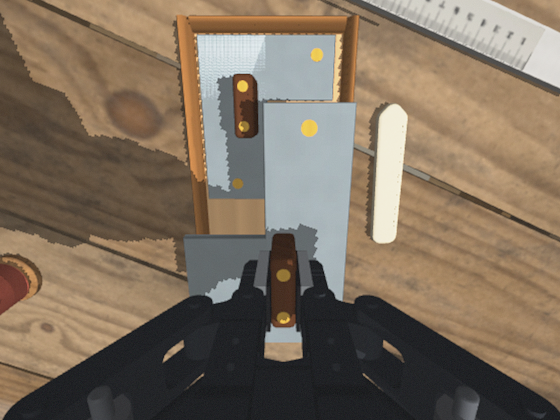

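```bash
python3 - <<'E'
from rel import *
t0=np.load('coarse.npz')['tray']
cc=np.arange(560)[None,:]*np.ones((420,1)); rr=np.arange(420)[:,None]*np.ones((1,560))
ex=(rr<33)|((cc<195)&(rr<170))|((cc>344)&(rr<97))
rel('v10.npz','long_gauge_bar',.0965,(.5317,.024,np.radians(203.4)),t0,230,232,ex)
E
```

```text
tray [5.0430e-01 3.4000e-03 3.5534e+00] 203.6 0.045 gauge [0.5327 0.0256 3.5514] 203.48 0.017
gauge in tray mm [-34.99  -9.01] dyaw -0.12
```

>>> {"op": "apply_moves", "data": {"rows": [{"x": 12,"y": 2,"z": 0,"ax": 0,"ay": 0,"az": 0,"grip": -1},{"x": 18,"y": 0,"z": 0,"ax": 0,"ay": 0,"az": 0,"grip": -1},{"x": 15,"y": 0,"z": 0,"ax": 0,"ay": 0,"az": 0,"grip": -1},{"x": 0,"y": 0,"z": 0,"ax": 0,"ay": 0,"az": 0,"grip": -1},{"x": 0,"y": 0,"z": 0,"ax": 0,"ay": 0,"az": 0,"grip": -1}]}}

```text
time: 18.18
ee_pos: [0.5309, 0.0261, 0.0504]
tcp_rot: [0.14, 1.571, 0.55]
wrist_force: [1.2, 1.1, -1.2]
gripper_width: 0.0107
```

```bash
python3 - <<'E'
from snap import *
snap('v11.npz','long_gauge_bar','pics/w11')
E
```

```text
t 18.18 rot [ 0.0008  0.0001 -0.    ] F [ 1.2  1.1 -1.2] w 0.0107 psi 113.5 p [0.5309 0.0261 0.0504] q7 [-0.12  0.52 -0.04  1.99  0.04  0.63  1.8 ]
[21.4, -27.5, -82.1]
1 1
```

View pics/w11m.png

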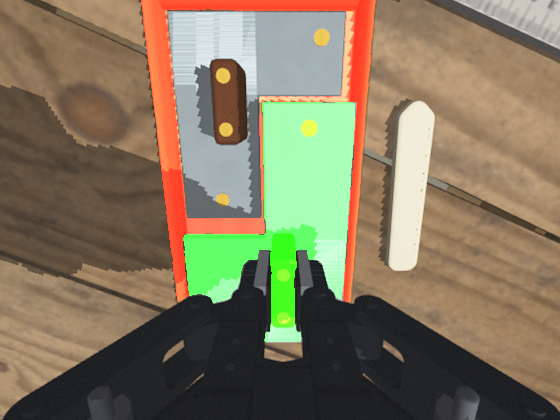

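View pics/w11.png

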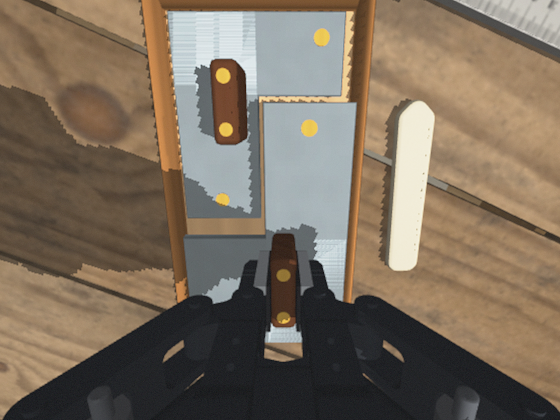

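```bash
python3 - <<'E'
from rel import *
d=np.load('v11.npz'); c={k:d[k] for k in('mtx','R','t')}
cc=np.arange(560)[None,:]*np.ones((420,1)); rr=np.arange(420)[:,None]*np.ones((1,560))
t,g=rel('v11.npz','long_gauge_bar',.0514,(.531,.026,np.radians(203.4)),np.array([.504,.0023,3.5503]),290,232,((cc<165)&(rr<165))|((cc>358)&(rr>20)&(rr<150))|((cc<175)&(rr>120)&(rr<165)))
tm=d['tm'];gm=d['gm']
reg=(rr<222)&(cc>160)&(cc<352)&~tm&~gm
V=~cv2.dilate(gm.astype(np.uint8),np.ones((3,3))).astype(bool)&(rr<228)
sm=cv2.morphologyEx((reg&V).astype(np.uint8),cv2.MORPH_OPEN,np.ones((5,5)))>0
s,e=fit('short_gauge_bar',[(sm,c)],[(.466,-.029,np.radians(23.4))],z=.030,valid=V); print(s,np.degrees(s[2]),e)
o=d['im'].copy();o[sm,0]=255;cv2.imwrite('pics/w11s.png',o)
for a in(t[2],np.radians(203.42)):
    R=np.array([[np.cos(a),np.sin(a)],[-np.sin(a),np.cos(a)]])
    print('long - short in tray',R@(g[:2]-s[:2])*1000)
E
```

```text
tray [0.5069 0.0042 3.5465] 203.2 0.104 gauge [0.5319 0.0279 3.5522] 203.53 0.018
gauge in tray mm [-32.36 -11.95] dyaw 0.33
[ 0.46591376 -0.02819068  0.40733487] 23.338568819248795 0.025528705793923634
long - short in tray [-82.76798104 -25.59102762]
long - short in tray [-82.86597725 -25.27190525]
```

View pics/w11s.png

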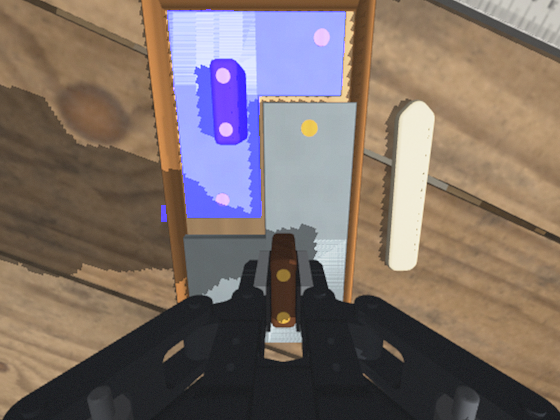

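>>> {"op": "apply_moves", "data": {"rows": [{"x": 6,"y": -0.4,"z": -0.4,"ax": 0,"ay": 0,"az": 0,"grip": -1},{"x": 6,"y": 0,"z": 0,"ax": 0,"ay": 0,"az": 0,"grip": -1},{"x": 5,"y": 0,"z": 0,"ax": 0,"ay": 0,"az": 0,"grip": -1},{"x": 4,"y": 0,"z": 0,"ax": 0,"ay": 0,"az": 0,"grip": -1},{"x": 0,"y": 0,"z": 0,"ax": 0,"ay": 0,"az": 0,"grip": -1}]}}

```text
time: 18.95
ee_pos: [0.5305, 0.0255, 0.0292]
tcp_rot: [1.082, 1.571, 1.493]
wrist_force: [0.2, 0.7, -2.3]
gripper_width: 0.0109
```

```bash
python3 - <<'E'
from wf import *
rows((.531,.0261,.029),113.5,1)
cv2.imwrite('pics/w12.png',get_image('wrist'))
E
```

```text
t 18.95 rot [-0.  0. -0.] F [ 0.2  0.7 -2.3] w 0.0109 psi 113.5 p [0.5305 0.0255 0.0292] q7 [-0.12  0.56 -0.04  2.    0.04  0.58  1.79]
[0.2, 0.3, 0.7]
```

View pics/w12.png

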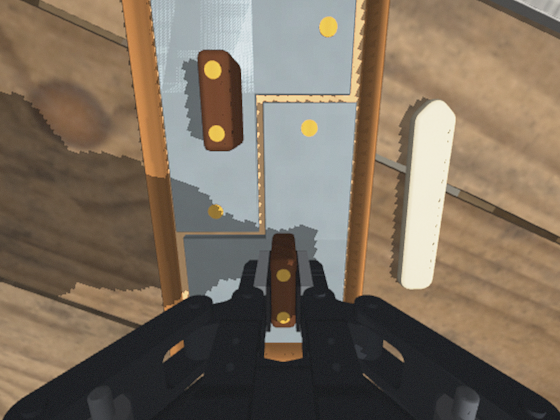

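The long plate is in the tray, with even gaps to the short plate (around row 98, col 262) and to the walls. It is not yet bearing on the floor, so I lower it a touch and release.

>>> {"op": "apply_moves", "data": {"rows": [{"x": 0.8,"y": 0,"z": 0,"ax": 0,"ay": 0,"az": 0,"grip": -1},{"x": 0,"y": 0,"z": 0,"ax": 0,"ay": 0,"az": 0,"grip": -1},{"x": 0,"y": 0,"z": 0,"ax": 0,"ay": 0,"az": 0,"grip": -0.4},{"x": 0,"y": 0,"z": 0,"ax": 0,"ay": 0,"az": 0,"grip": -0.2},{"x": 0,"y": 0,"z": 0,"ax": 0,"ay": 0,"az": 0,"grip": -0.2}]}}

```text
time: 19.62
ee_pos: [0.5305, 0.0255, 0.0284]
tcp_rot: [0.234, 1.571, 0.644]
wrist_force: [-0.4, -0.1, -0.0]
gripper_width: 0.0342
```

>>> {"op": "apply_moves", "data": {"rows": [{"x": -15,"y": 0,"z": 0,"ax": 0,"ay": 0,"az": 0,"grip": -0.2},{"x": -45,"y": 0,"z": 0,"ax": 0,"ay": 0,"az": 0,"grip": -0.2},{"x": -50,"y": 0,"z": 0,"ax": 0,"ay": 0,"az": 0,"grip": -0.2},{"x": -30,"y": 0,"z": -20,"ax": 0,"ay": 0,"az": 0,"grip": -0.2},{"x": 0,"y": 0,"z": -20,"ax": 0,"ay": 0,"az": 0,"grip": -0.2}]}}

```text
time: 20.25
ee_pos: [0.4951, 0.0096, 0.172]
tcp_rot: [-0.291, 1.565, 0.119]
wrist_force: [0.0, -0.0, -0.7]
gripper_width: 0.0341
```

>>> {"op": "apply_moves", "data": {"rows": [{"x": 0,"y": 0,"z": 0,"ax": 0,"ay": 0,"az": 0,"grip": -0.2},{"x": 0,"y": 0,"z": 0,"ax": 0,"ay": 0,"az": 0,"grip": -0.2},{"x": 0,"y": 0,"z": 0,"ax": 0,"ay": 0,"az": 0,"grip": -0.2},{"x": 0,"y": 0,"z": 0,"ax": 0,"ay": 0,"az": 0,"grip": -0.2},{"x": 0,"y": 0,"z": 0,"ax": 0,"ay": 0,"az": 0,"grip": -0.2}]}}

```text
time: 20.88
ee_pos: [0.4939, 0.0097, 0.1683]
tcp_rot: [2.648, 1.57, 3.059]
wrist_force: [0.1, 0.5, -0.6]
gripper_width: 0.0344
```

```bash
python3 - <<'E'
from wf import *
rows((.531,.0261,.15),113.5,1)
cv2.imwrite('pics/w13.png',get_image('wrist'));cv2.imwrite('pics/s13.png',get_image('scene'))
E
```

```text
t 20.88 rot [ 0.0001 -0.0003 -0.0002] F [ 0.1  0.5 -0.6] w 0.0344 psi 113.51 p [0.4939 0.0097 0.1683] q7 [-0.09  0.3  -0.05  1.97  0.02  0.86  1.83]
[18.3, 0.2, 40.6]
```

View pics/w13.png

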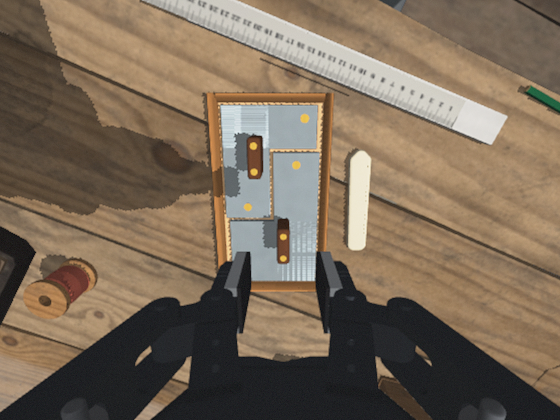

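View pics/s13.png

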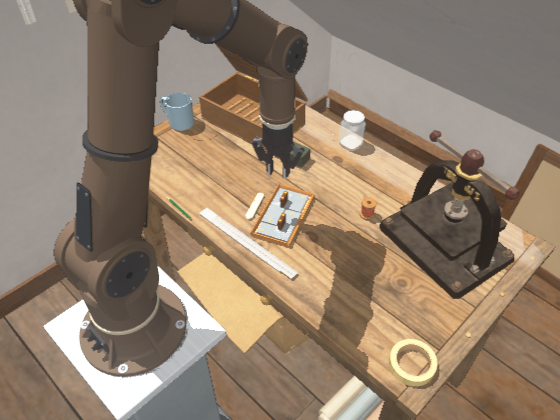

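Both plates lie interlocked in the tray (cols 218–322, rows 103–285 in the wrist view). A strip of floor shows between them and along the visible sides, and the arm is clear.

```bash
python3 - <<'E'
from h import *
print(arm.hand_in(), arm.observe()['time'])
E
```

```text
the job is handed in; nothing more can be done
the job is handed in; nothing more can be done
```

I put both gauges in the tray, interlocked with their bars up, and handed the job in at about 21 s of the 58 s allowed. `hand_in()` gives no verdict, so I don't know yet whether it passed.

**How it was placed:** I took the short gauge by its bar first, turned it about 85° and set it down. Then I turned the long gauge about 88° and lowered it into the remaining space.

**Last checks that passed:**
- **Fit:** the final wrist picture shows a strip of tray floor between the plates and along the visible walls. The gaps measured 3–4 mm between the plates just before the last lowering.
- **Alignment:** the plates' directions agreed with each other and the tray to about 0.2° by the more reliable fits.
- **Short gauge height:** it met the floor at the expected height, with about 9 N of contact.
- **Arm:** the gripper is open and well clear, about 0.17 m up.

**Weaker points:**
- **Long gauge height:** I saw no contact force at its floor height. I judged that it lies flat from the commanded height and the pictures, not from a force reading.
- **Tray fit:** the last fit of the tray walls was poor and off by about 3 mm, because the tray end was out of view. I relied on the position of one plate relative to the other and on earlier tray fits instead.
- **Recognition:** the network missed the short gauge in the picture taken after its release. I located it from its outline against the tray instead.
- **Refused calls:** my first two move calls were rejected for missing keys, and nothing moved.

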